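# Dock the loaded crucible tray

### The arm

A 7-joint arm with a two-finger parallel gripper is mounted at the origin on a cart in front of the work surface, level with it; the furniture and walls round the work are solid. World frame = base frame: x ahead of the robot, y to its left, z up, the work surface at z = 0. Lengths are in m, angles in rad, forces in N, time in s.
With the tool pointing down it reaches from about 0.35 to 0.9 m from the base axis. Payload 19.9 kg.
Tool frame: the origin (TCP) lies on the centre line of the jaws, within the pads' length; the fingertips stand 25 mm ahead of it and the grasp point (between the pads) lies 6 mm ahead of it; z points along the fingers, y is the line along which they close (so a half turn about z gives the same grasp; the last joint's range is limited). The gripper opens to 85 mm and grips with 20 to 120 N. Pads are 22 mm wide; open, the fingers measure 114 mm over their backs; the gripper's body (76 mm by 85 mm) begins 54 mm behind the grasp point. The pads swing forward as they close: fully open they stand 13 mm farther back than shut.
Start: joints at [-1.337, 0.417, -0.01, 1.614, 0.005, 1.111, -0.053], TCP at [0.17, 0.602, 0.256] pointing down, gripper open.
Joint ranges: [-2.81, 2.81], [-0.39, 2.02], [-1.27, 1.25], [0.06, 2.57], [-1.19, 4.33], [0.19, 2], [-2.82, 2.82]. Speed limits (rad/s): [1.89, 1.89, 2.39, 2.39, 3.01, 3.01, 3.01].

### API

Orientations are given as a unit quaternion [x, y, z, w].
In Python, from bench import get_state, grab_frame, finish_job gives the robot as it stands.
- The arm moves only by the tool move_arm, never from a script. Its argument "deltas" is a list that holds one entry, the list of rows, each a list of 6 numbers: the shift along the tool's x, y, z in mm, then the turn, a rotation vector about the tool's x, y, z in degrees. A call has 1 to 5 rows; each row is the pose to reach, as a shift and turn from the pose commanded when the call began, along the tool's axes at that moment; what a row does not reach only later rows make up. A row lasts 1/10 s, in which the tool goes at most 50 mm and 8.59 degrees, less where a joint would pass 70% of its speed; a pose out of reach is approached as far as the arm can. A call with a gripper value outside its range is refused whole. "claw" is the opening, from 0 (shut) to 1 (fully open), set as the call begins (left out, the last holds). The fingers move at their own pace and stop on an object; "force" is the grip in N (left out, the last holds). Time passes only in rows, so rows that repeat a pose let the fingers close. It gives the time, the measured TCP pose, the force, the opening and the grip force at its end, in the units of the state.
- get_state(): the state, without advancing time (a new reading comes with each control period).
- grab_frame(name): name is "side" or "top" or "wrist"; returns a dict with "pixels" (400x640x3 uint8, blue, green, red), "z_map" (400x640 float32, m along the optical axis (not along the pixel's ray), 0 where there is no reading), "fx", "fy", "cx", "cy" (pixels), "D" ([k1, k2, p1, p2, k3] as OpenCV has them; the pictures are not rectified), "cam_to_world" (4x4, takes a point from camera to world coordinates); the wrist camera has in their place "mount" (4x4, takes a point from camera to tool coordinates, whose origin is the TCP and whose axes are the flange's). Camera axes: x right, y up, looking along -z (the intrinsics and any distortion apply to the point x, -y, -z); pixel columns grow to the right and rows downward; lengths in m; the calibration is good to about 2 mm. A picture is of the moment at which its call begins: read the wrist's pose just before it.
- finish_job(): hands the job in; it is judged then, once.
The state is a dict: "time_s": time; "qpos": joint angles; "dq": joint speeds; "effort": joint torques, N m; "ee_pos": TCP position; "orientation": TCP orientation; "wrist_force": force on the tool from outside, world axes, zero at the start; "ft_torque": the same for the moment, N m; "width": opening from 0.0 (shut) to 1.0 (fully open); "grip_force": force on a finger pad.
Only numpy, scipy, OpenCV 4.12 (cv2) and the standard library are available. Lean on these libraries where they do the work, as an engineer would, in place of code of your own. Each camera call takes 0.05 s, during which the arm holds its last target. There are 200 camera calls.

### The job

Slide the loaded sample tray along the worktop into the tray dock until it is fully home against the depth stop inside, then leave it there. Press gently, do not lift the tray, keep every crucible standing in it, and leave the bottles and the jar beside the dock where they are.

Things in the scene. Friction and masses are not known exactly. Their poses are not given: they have to be found in the camera images.
- dock: tray dock fixed to the worktop: grey box 190 mm deep, 143 wide, 68 tall, open towards the robot, clear roof with a blue front lip. Origin at worktop level in the middle of the mouth, straight under the lip's front edge; x leads in, y to its left, z up. Faces the robot within 0.25 rad. Low foot flanges reach y = +-94 mm
- lip (a point): middle of the lower front edge of the blue lip, 62 mm above the worktop; roof 6 mm thick. A home tray has its rear face 12 to 30 mm inside this edge. Upright fingers meet the lip before that: the last part needs fingers leaning about 40 degrees (tips forward), tips near the worktop, reaching under it
- lead_in (a point): on the worktop in the middle between the front ends of the two white, slippery lead-in cheeks, 30 mm before the mouth. The cheeks, 30 mm tall, narrow the way from +-70 mm here to +-60 mm in the mouth
- lane (a point): on the lane's middle line, 100 mm inside the mouth; axes as the dock's. Lane 123 mm wide (120 in the mouth), floor = worktop, slippery walls 10 mm thick. Behind it a dark steel depth stop (face 100 mm wide, 4 to 34 mm up) is clamped rigidly at a setting that differs every time: its face is 117 to 135 mm inside the mouth, not told; feel for it
- seat_pin (a joint): brass pin, 12 mm thick, in the middle of the depth stop's face, 14 mm up, sticking out 7 mm. Value in m: 0 = out, grows as the tray presses it in; 0.007 = tray against the stop. Spring 50 N/m: too weak to push the tray back or be felt; the rigid stop is felt as a steep rise above the sliding force of a few N
- tray: loose aluminium tray, 105 mm long (x, the way it enters), 116 wide (y), walls 26 tall and 5 thick, floor 5, about 0.22 kg, outer faces flat, low blue ribs make four compartments. Origin: centre of its underside. It starts 14 to 30 mm before the lead-in cheeks, up to 25 mm aside and 0.15 rad turned. Clearance in the mouth is 2 mm a side
- crucible_a: white porcelain crucible, 45 mm across the rim, 28 mm across the foot, 36 mm tall, 35 g, standing loose in one of the tray's four compartments (its foot 5 mm above the tray's underside); origin at the centre of its foot, z up
- crucible_b: white porcelain crucible, 45 mm across the rim, 28 mm across the foot, 36 mm tall, 35 g, standing loose in one of the tray's four compartments (its foot 5 mm above the tray's underside); origin at the centre of its foot, z up
- crucible_c: white porcelain crucible, 45 mm across the rim, 28 mm across the foot, 36 mm tall, 35 g, standing loose in one of the tray's four compartments (its foot 5 mm above the tray's underside); origin at the centre of its foot, z up
- reagent_bottle: bystander: small white reagent bottle with black cap, 49 mm across, 95 mm tall, left of the dock; origin at the centre of its base
- open_jar: bystander: small open glass jar, 60 mm across, 85 mm tall, right of the dock; origin at the centre of its base
- dropper_bottle: bystander: white dropper bottle, 49 mm across, 107 mm tall, left of the dock, farther back; origin at the centre of its base
There are look-alikes about, which are no part of the job. Leave any green, orange or red look-alike of the crucible_a alone.

How it is judged:
By the outcome, as a careful person would: the job done as asked, in the order asked, and still so for the second after the job is handed in, with the robot touching nothing.
It also fails if it takes over 72 s, if anything falls off the work surface, if the arm or the gripper's body presses on something with over 40 N, if the wrist force passes 120 N, or if a joint passes its speed limit or range.

## Working session

There is one attempt and no reset: what is moved stays moved. The work goes in short steps, Python scripts to look and compute and a tool call to move; the robot and the scene stay as the last step left them, time stands still between calls to the robot, and variables do not carry over. Pictures are saved under pics/ and viewed, at most 10 in all, crops included, and the job is handed in when it is done.

Besides the shell and the picture viewer there is one more tool, called after "Call:" as a command line: name --argument value ..., lists and objects as JSON in quotes. move_arm: Moves the arm, as the interface text tells. Its arguments: {"type":"object","properties":{"deltas":{"type":"array"},"claw":{"type":"number"},"force":{"type":"number"}},"required":["deltas"]}

```bash
mkdir -p pics; ls
python3 - <<'E'
from bench import *
import cv2,pickle
s=get_state();print(s)
f={n:grab_frame(n) for n in("top","side")}
pickle.dump(f,open('f0.pkl','wb'))
for n in f:
    cv2.imwrite(f'pics/{n}0.png',f[n]['pixels']);print(n,f[n]['fx'],f[n]['D'],f[n]['cam_to_world'])
E
```

```text
pics
{'time_s': 0.0, 'qpos': array([-1.33749302,  0.41798575, -0.01033203,  1.61420064,  0.00468186,
        1.11068575, -0.05300665]), 'dq': array([ 4.42407757e-05, -1.10198016e-03,  3.51758858e-04,  4.36709877e-04,
        6.94790644e-04, -7.05666714e-04,  1.63118054e-03]), 'effort': array([-5.78291292e-05, -8.64430761e+01,  6.78682253e-01, -4.34895837e+01,
        1.91168248e-02,  7.36375951e-03,  2.77581478e-05]), 'ee_pos': array([0.16949731, 0.60123685, 0.25564163]), 'orientation': array([ 1.36959698e-01,  9.90576422e-01, -6.25357030e-04, -5.36847094e-05]), 'wrist_force': array([-0.39551866, -0.15321783, -0.24986915]), 'ft_torque': array([-0.00319016,  0.03822122, -0.01226113]), 'grip_force': 0.0, 'width': 0.9969157553899908}
top 507.39447339623155 [-0.00493265  0.          0.          0.          0.        ] [[-0.02661182  0.98346885 -0.17911125  0.36737525]
 [-0.99950552 -0.0291795  -0.01171602  0.03440847]
 [-0.01674872  0.1787109   0.98375906  1.38329187]
 [ 0.          0.          0.          1.        ]]
side 408.0854027149891 [0.017502 0.       0.       0.       0.      ] [[-0.96844236  0.1119008  -0.22270521  0.42419483]
 [-0.2484547  -0.50420776  0.82707001  0.74926771]
 [-0.0197399   0.85630178  0.51609843  0.5233054 ]
 [ 0.          0.          0.          1.        ]]
```

View pics/top0.png

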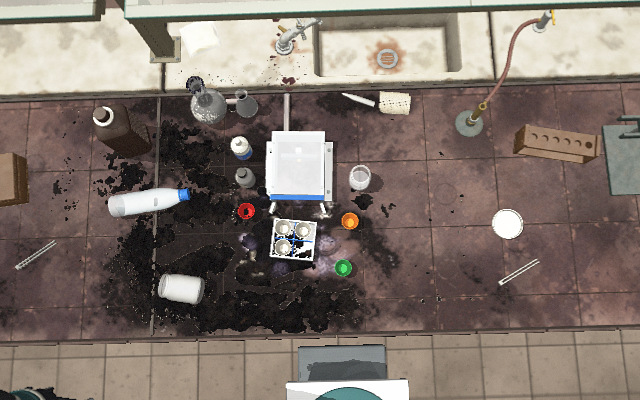

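View pics/side0.png

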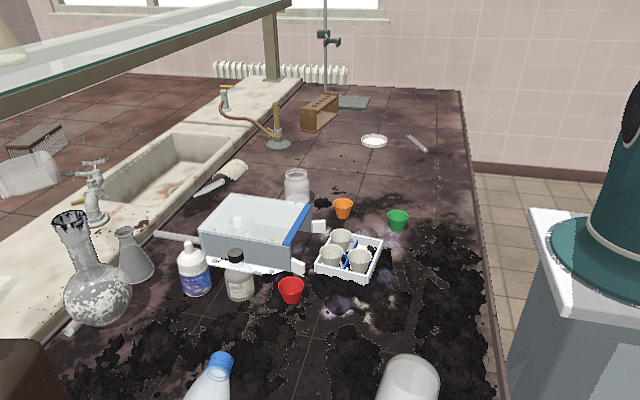

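Top view: the tray is at about (293,240) and holds three white crucibles at (284,228), (303,230) and (283,246). The dock's blue lip is at (298,197). The look-alikes are red (246,211), orange (350,221) and green (344,268). The bottles at (240,148) and (244,177) and the jar at (360,178) stand beside the dock.

```bash
cat > h.py <<'E'
import numpy as np,cv2
from scipy.spatial.transform import Rotation as R
def K(f): return np.array([[f['fx'],0,f['cx']],[0,f['fy'],f['cy']],[0,0,1.]])
def T(f,s=None):
    if 'cam_to_world' in f: return f['cam_to_world']
    M=np.eye(4);M[:3,:3]=R.from_quat(s['orientation']).as_matrix();M[:3,3]=s['ee_pos'];return M@f['mount']
def rays(f,uv):
    p=cv2.undistortPoints(np.asarray(uv,float).reshape(-1,1,2),K(f),np.array(f['D'],float)).reshape(-1,2)
    return np.c_[p[:,0],-p[:,1],-np.ones(len(p))]
def plane(f,uv,z,s=None):
    M=T(f,s);d=rays(f,uv)@M[:3,:3].T;o=M[:3,3]
    return o+d*((z-o[2])/d[:,2])[:,None]
def cloud(f,s=None):
    v,u=np.mgrid[:400,:640];M=T(f,s)
    p=rays(f,np.c_[u.ravel(),v.ravel()])*f['z_map'].reshape(-1,1)
    return (p@M[:3,:3].T+M[:3,3]).reshape(400,640,3)
E
python3 - <<'E'
import pickle
from h import *
f=pickle.load(open('f0.pkl','rb'))
for n in f:
    F=f[n];P=cloud(F);hsv=cv2.cvtColor(F['pixels'],cv2.COLOR_BGR2HSV)
    b=(abs(hsv[...,0].astype(int)-108)<14)&(hsv[...,1]>130)&(hsv[...,2]>70)&(P[...,2]>.045)&(P[...,2]<.085)&(P[...,0]>.4)&(abs(P[...,1])<.25)
    v,u=np.nonzero(b);Q=plane(F,np.c_[u,v],.065)
    r=cv2.minAreaRect((Q[:,:2]*1000).astype(np.float32));print(n,'lip',len(u),r,cv2.boxPoints(r).round(),P[b].mean(0))
    t=(P[...,2]>.012)&(P[...,2]<.05)&(hsv[...,1]<70)&(hsv[...,2]>100)
    nn,l,st,c=cv2.connectedComponentsWithStats(t.astype(np.uint8))
    for i in range(1,nn):
        if 300<st[i,4]<5000:
            v,u=np.nonzero(l==i);Q=plane(F,np.c_[u,v],.026);r=cv2.minAreaRect((Q[:,:2]*1000).astype(np.float32));print(n,c[i].round(),st[i,4],r,cv2.boxPoints(r).round().tolist())
F=f['top'];cv2.imwrite('pics/crop0.png',cv2.resize(F['pixels'][120:290,220:380],None,fx=3.5,fy=3.5,interpolation=cv2.INTER_CUBIC))
E
```

```text
top lip 266 ((629.7683715820312, 118.08845520019531), (140.64385986328125, 10.814629554748535), 88.28912353515625) [[622.  48.]
 [633.  48.]
 [637. 188.]
 [626. 189.]] [0.62941259 0.11743455 0.06651281]
top [507.  33.] 1482 ((1100.990478515625, -481.09698486328125), (127.38700103759766, 261.21417236328125), 53.723388671875) [[958.0, -455.0], [1169.0, -610.0], [1244.0, -507.0], [1033.0, -352.0]]
top [395. 101.] 512 ((903.88916015625, -160.942138671875), (86.61692810058594, 56.861968994140625), 82.09687042236328) [[870.0, -200.0], [926.0, -208.0], [938.0, -122.0], [882.0, -114.0]]
top [623. 159.] 1749 ((717.7179565429688, -780.8959350585938), (196.3544464111328, 95.2730712890625), 0.025154095143079758) [[620.0, -733.0], [620.0, -829.0], [816.0, -828.0], [816.0, -733.0]]
top [151. 204.] 459 ((639.087158203125, 540.4876098632812), (62.22791290283203, 193.00442504882812), 8.35759449005127) [[594.0, 631.0], [622.0, 440.0], [684.0, 450.0], [656.0, 640.0]]
top [290. 236.] 757 ((525.2387084960938, 134.16976928710938), (122.28863525390625, 108.88987731933594), 82.72600555419922) [[463.0, 80.0]
[... 1817 characters left out ...]
737304688, 267.86456298828125), (44.164859771728516, 81.29686737060547), 52.40760803222656) [[860.0, 275.0], [924.0, 226.0], [951.0, 261.0], [887.0, 310.0]]
side [240. 286.] 485 ((694.9286499023438, 267.926513671875), (50.02734375, 67.2223892211914), 25.84979820251465) [[658.0, 287.0], [687.0, 227.0], [732.0, 249.0], [703.0, 309.0]]
side [ 90. 319.] 478 ((892.4746704101562, 395.06640625), (86.170654296875, 44.29203796386719), 23.538301467895508) [[844.0, 398.0], [862.0, 358.0], [941.0, 392.0], [923.0, 433.0]]
side [218. 382.] 397 ((655.4692993164062, 453.7135314941406), (60.36888122558594, 47.1839485168457), 13.379176139831543) [[621.0, 470.0], [632.0, 424.0], [690.0, 438.0], [679.0, 484.0]]
```

View pics/crop0.png

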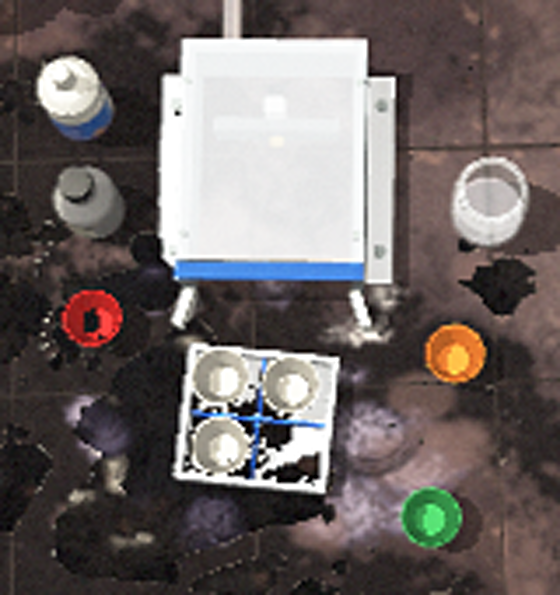

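Crop: the tray sits slightly left of the lane and is turned clockwise. Two white cheeks are at crop (185,305) and (360,310), and the stop and brass pin show through the roof at crop (275,140). Next I'll take a close look with the wrist camera.

```bash
cat >> h.py <<'E'
def down(yaw):  # tool down, tool y axis at world angle yaw
    y=np.array([np.cos(yaw),np.sin(yaw),0]);z=np.array([0,0,-1.]);return np.c_[np.cross(y,z),y,z]
def delta(s,p,M):
    C=R.from_quat(s['orientation']).as_matrix()
    return (C.T@(np.array(p)-s['ee_pos'])*1000).round(1),R.from_matrix(C.T@M).as_rotvec(degrees=True).round(2)
E
python3 - <<'E'
from bench import *
from h import *
f=grab_frame('wrist');print(f['mount'].round(3),f['fx'])
print(delta(get_state(),[.47,.14,.30],down(np.radians(-2))))
E
```

```text
[[ 0.     0.946  0.325  0.084]
 [ 1.    -0.     0.    -0.   ]
 [ 0.     0.325 -0.946 -0.117]
 [ 0.     0.     0.     1.   ]] 323.3095226027707
(array([-414.4, -362.5,  -43.8]), array([-5.000e-02,  4.000e-02,  7.625e+01]))
```

Call:
move_arm --deltas '[[[-36, -33, 3, 0, 0, 0], [-72, -66, 6, 0, 0, 0], [-108, -99, 9, 0, 0, 0], [-144, -132, 12, 0, 0, 0], [-180, -165, 15, 0, 0, 0]]]'

```text
time_s: 0.65
ee_pos: [0.2987, 0.392, 0.2411]
orientation: [0.137, 0.991, -0.0, -0.0]
wrist_force: [1.7, 0.8, -0.4]
width: 0.998
grip_force: 0.0
```

Call:
move_arm --deltas '[[[-36, -33, 3, 0, 0, 0], [-72, -66, 6, 0, 0, 0], [-108, -99, 9, 0, 0, 0], [-144, -132, 12, 0, 0, 0], [-180, -165, 15, 0, 0, 0]]]'

```text
time_s: 1.15
ee_pos: [0.4271, 0.1844, 0.2263]
orientation: [0.137, 0.991, 0.0, 0.0]
wrist_force: [0.9, 1.6, -0.1]
width: 1.001
grip_force: 0.0
```

Call:
move_arm --deltas '[[[-30, -30, 2, 0, 0, 8], [-60, -60, 4, 0, 0, 16], [-90, -90, 6, 0, 0, 24], [-104, -101, 6, 0, 0, 32], [-104, -101, 6, 0, 0, 40]]]'

```text
time_s: 1.65
ee_pos: [0.5002, 0.058, 0.2202]
orientation: [0.472, 0.882, -0.0, 0.0]
wrist_force: [-0.4, 1.0, -0.6]
width: 1.001
grip_force: 0.0
```

Call:
move_arm --deltas '[[[0, 0, 0, 0, 0, 8], [0, 0, 0, 0, 0, 16], [0, 0, 0, 0, 0, 24], [0, 0, 0, 0, 0, 32], [0, 0, 0, 0, 0, 36.25]]]'

```text
time_s: 2.15
ee_pos: [0.4991, 0.0608, 0.2202]
orientation: [0.721, 0.693, -0.0, -0.0]
wrist_force: [-0.6, -0.8, -0.2]
width: 0.998
grip_force: 0.0
```

Call:
move_arm --deltas '[[[0, 0, 0, 0, 0, 0]]]' --claw 0.6

```text
time_s: 2.25
ee_pos: [0.4991, 0.0609, 0.2202]
orientation: [0.72, 0.694, -0.0, -0.0]
wrist_force: [-0.7, -0.1, 0.5]
width: 0.855
grip_force: 0.0
```

Run:
```python
from bench import *
from h import *
import pickle
s=get_state();f=grab_frame('wrist');pickle.dump((s,f),open('w1.pkl','wb'));cv2.imwrite('pics/w1.png',f['pixels']);print(s['ee_pos'],s['qpos'].round(2),s['time_s'])
```

```text
[0.49910632 0.06094674 0.22020433] [-0.67  0.27  0.57  1.97 -0.18  0.95 -0.05] 2.25
```

View pics/w1.png

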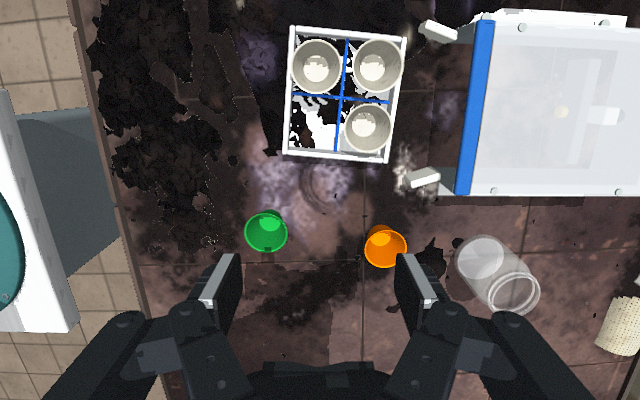

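Wrist view: tray corners are near (291,26), (406,39), (388,162) and (284,153). The lip's lower front edge runs from (477,21) to (457,194), and the cheeks are at (437,32) and (422,178). The three crucibles stand in three of the four compartments.

```bash
cat > meas.py <<'E'
from bench import *
from h import *
import pickle,sys
def measure(s,f,show=True):
    P=cloud(f,s);hsv=cv2.cvtColor(f['pixels'],cv2.COLOR_BGR2HSV);v,u=np.mgrid[:400,:640]
    x,y,z=np.moveaxis(P,2,0)
    b=(abs(hsv[...,0].astype(int)-108)<14)&(hsv[...,1]>130)&(hsv[...,2]>70)&(z>.045)&(z<.085)&(x>.57)&(x<.7)
    # lower front edge: smallest column per row
    rows=[r for r in range(400) if b[r].sum()>4]
    e=np.array([[np.nonzero(b[r])[0].min()-.5,r] for r in rows]);E=plane(f,e,.062,s)
    l=cv2.fitLine(E[:,:2].astype(np.float32),cv2.DIST_HUBER,0,1e-3,1e-3).ravel();d=l[:2]*np.sign(l[1])
    yaw=np.arctan2(-d[0],d[1]);t=(E[:,:2]-l[2:])@d;mid=l[2:]+d*(t.min()+t.max())/2
    print('lip mid',mid.round(4),'yaw deg',np.degrees(yaw).round(2),'len',np.ptp(t).round(4))
    w=(z>.014)&(z<.045)&(hsv[...,1]<80)&(hsv[...,2]>100)&(x>.42)&(x<.64)
    n,lab,st,c=cv2.connectedComponentsWithStats(w.astype(np.uint8))
    i=1+np.argmax(st[1:,4]);m=(lab==i)&(z>.0225)&(z<.03)
    Q=plane(f,np.c_[u[m],v[m]],.026,s)
    r=cv2.minAreaRect((Q[:,:2]*1000).astype(np.float32));B=cv2.boxPoints(r);print('tray',np.round(r[0],1),np.round(r[1],1),round(r[2],2),B.round(1).tolist())
    return mid,yaw,P
if __name__=='__main__':
    s,f=pickle.load(open(sys.argv[1],'rb'));mid,yaw,P=measure(s,f)
    c=np.array([[291,26],[406,39],[388,162],[284,153]]);C=plane(f,c,.026,s);print(C.round(4))
    D=np.array([[np.cos(yaw),-np.sin(yaw)],[np.sin(yaw),np.cos(yaw)]])
    print('in dock',((C[:,:2]-mid)@D*1000).round(1))
    k=plane(f,[[421,23],[455,37],[405,186],[438,174]],.03,s);print('cheek',((k[:,:2]-mid)@D*1000).round(1))
E
python3 meas.py w1.pkl
```

```text
lip mid [0.6235 0.1177] yaw deg -2.35 len 0.1431
tray [523.1 131.7] [114.9 104.9] 82.7 [[463.70001220703125, 81.4000015258789], [567.7999877929688, 68.0999984741211], [582.4000244140625, 182.0], [478.29998779296875, 195.39999389648438]]
[[0.48   0.1941 0.026 ]
 [0.5811 0.1804 0.026 ]
 [0.5683 0.0691 0.026 ]
 [0.4665 0.0817 0.026 ]]
in dock [[-146.5   70.5]
 [ -44.9   60.9]
 [ -53.2  -50.8]
 [-155.4  -42.4]]
cheek [[-33.9  73.6]
 [ -2.7  63. ]
 [-35.2 -74.2]
 [ -3.3 -61.6]]
```

Call:
move_arm --deltas '[[[0, 0, 0, 0, 0, 0], [0, 0, 0, 0, 0, 0], [0, 0, 0, 0, 0, 0]]]' --claw 0.4

```text
time_s: 2.6
ee_pos: [0.4992, 0.0607, 0.2203]
orientation: [0.719, 0.695, -0.0, 0.0]
wrist_force: [-0.3, -0.4, 0.2]
width: 0.399
grip_force: 0.0
```

Run:
```python
from bench import *
from h import *
s=get_state();f=grab_frame('wrist');P=cloud(f,s)
hsv=cv2.cvtColor(f['pixels'],cv2.COLOR_BGR2HSV)
C=R.from_quat(s['orientation']).as_matrix();Q=(P-s['ee_pos'])@C*1000
m=(P[...,2]>.15)&(abs(Q[...,1])<70)&(f['z_map']>0)&(Q[...,2]>-30)
q=Q[m];print(s['width'],q.min(0),q.max(0))
for lo in range(-30,50,8):
    k=(q[:,2]>=lo)&(q[:,2]<lo+8)
    if k.sum()>5: print(lo,k.sum(),np.percentile(q[k],[1,99],axis=0).round(1).tolist())
r=((hsv[...,0]<5)|(hsv[...,0]>175))&(hsv[...,1]>150)&(hsv[...,2]>100)
print('red',r.sum(), P[r].mean(0) if r.any() else '')
D=np.radians(-2.35);ex=np.array([np.cos(D),np.sin(D),0]);ey=np.array([-ex[1],ex[0],0])
o=np.array([.6235,.1177,0])
p=o-.101*ex+.112*ey
for z in(.20,.040): print(z,delta(s,[p[0],p[1],z],down(D)))
```

```text
0.39921497257148625 [-12.83694056 -51.81456739 -29.99918485] [14.18545676 50.48564563 25.2583855 ]
-30 3827 [[-11.2, -49.8, -30.0], [13.6, 49.0, -22.1]]
-22 1259 [[-5.5, -45.4, -21.9], [13.7, 43.6, -14.2]]
-14 1207 [[-10.9, -29.6, -13.8], [11.3, 28.6, -6.1]]
-6 869 [[-10.1, -30.6, -5.9], [11.3, 30.0, 1.9]]
2 750 [[-10.6, -30.6, 2.1], [11.3, 29.8, 9.8]]
10 625 [[-10.7, -30.3, 10.1], [11.5, 29.5, 17.8]]
18 210 [[-10.7, -25.3, 18.0], [11.2, 25.9, 24.7]]
red 0 
0.2 (array([173.9,  22.1,  20.3]), array([0. , 0. , 0.4]))
0.04 (array([173.9,  22.1, 180.3]), array([0. , 0. , 0.4]))
```

Call:
move_arm --deltas '[[[45, 6, 0, 0, 0, 0.4], [90, 12, 0, 0, 0, 0.4], [135, 18, 0, 0, 0, 0.4], [174, 22, 20, 0, 0, 0.4], [174, 22, 60, 0, 0, 0.4]]]'

```text
time_s: 3.15
ee_pos: [0.5282, 0.2404, 0.1612]
orientation: [0.719, 0.695, 0.003, -0.0]
wrist_force: [0.5, 0.3, -1.8]
width: 0.404
grip_force: 0.0
```

Call:
move_arm --deltas '[[[0, 0, 40, 0, 0, 0], [0, 0, 80, 0, 0, 0], [0, 0, 110, 0, 0, 0], [0, 0, 123, 0, 0, 0], [0, 0, 123, 0, 0, 0]]]'

```text
time_s: 3.65
ee_pos: [0.5267, 0.2335, 0.0362]
orientation: [0.722, 0.692, -0.001, -0.0]
wrist_force: [0.4, 0.2, -0.2]
width: 0.396
grip_force: 0.0
```

Call:
move_arm --deltas '[[[-6, 0, 0, 0, 0, 0], [-12, 0, 0, 0, 0, 0], [-18, 0, 0, 0, 0, 0], [-22, 0, 0, 0, 0, 0], [-25, 0, 0, 0, 0, 0]]]'

```text
time_s: 4.15
ee_pos: [0.5264, 0.2084, 0.0378]
orientation: [0.722, 0.692, 0.0, 0.0]
wrist_force: [0.2, -0.4, 1.2]
width: 0.401
grip_force: 0.0
```

Call:
move_arm --deltas '[[[-3, 0, 0, 0, 0, 0], [-6, 0, 0, 0, 0, 0], [-9, 0, 0, 0, 0, 0], [-11, 0, 0, 0, 0, 0], [-13, 0, 0, 0, 0, 0]]]'

```text
time_s: 4.65
ee_pos: [0.5256, 0.1961, 0.0373]
orientation: [0.722, 0.692, 0.0, -0.0]
wrist_force: [-0.4, 3.2, 1.3]
width: 0.398
grip_force: 1.2
```

Run:
```python
from meas import *
s=get_state();D=np.radians(-2.35);ex=np.array([np.cos(D),np.sin(D),0]);ey=np.array([-ex[1],ex[0],0])
d=s['ee_pos']-[.6235,.1177,0];print(d@ex,d@ey,s['ee_pos'],s['wrist_force'],s['qpos'].round(2))
f=grab_frame('wrist');pickle.dump((s,f),open('w2.pkl','wb'));cv2.imwrite('pics/w2.png',f['pixels'])
```

```text
-0.10098149422035269 0.07427265451562495 [0.52564889 0.19605081 0.03732202] [-0.35646008  3.24201905  1.32074319] [-0.7   0.64  0.37  1.92 -0.37  0.65 -0.14]
```

View pics/w2.png

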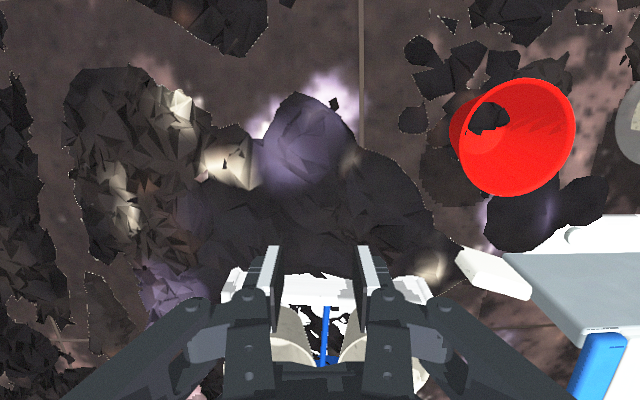

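The fingers are against the tray's left side at about (320,285), clear of the red cup at (515,135). I'll push the last few millimetres, then back off.

Call:
move_arm --deltas '[[[-2, 0, 0, 0, 0, 0], [-4, 0, 0, 0, 0, 0], [-5.3, 0, 0, 0, 0, 0], [-5.3, 0, 0, 0, 0, 0]]]'

```text
time_s: 5.1
ee_pos: [0.5255, 0.1904, 0.0373]
orientation: [0.722, 0.692, -0.0, 0.0]
wrist_force: [-0.7, 1.0, 0.7]
width: 0.401
grip_force: 0.4
```

Call:
move_arm --deltas '[[[5, 0, 0, 0, 0, 0], [25, 0, 0, 0, 0, 0], [40, 0, -20, 0, 0, 0], [40, 0, -60, 0, 0, 0], [20, -30, -100, 0, 0, 0]]]'

```text
time_s: 5.6
ee_pos: [0.5001, 0.215, 0.1355]
orientation: [0.721, 0.693, 0.0, 0.001]
wrist_force: [0.5, -0.5, 0.5]
width: 0.401
grip_force: 0.0
```

Call:
move_arm --deltas '[[[-40, -20, -20, 0, 0, 0], [-80, -30, -50, 0, 0, 0], [-125, -30, -80, 0, 0, 0], [-160, -30, -80, 0, 0, 0], [-160, -30, -80, 0, 0, 0]]]'

```text
time_s: 6.1
ee_pos: [0.462, 0.0503, 0.2157]
orientation: [0.724, 0.69, 0.001, 0.001]
wrist_force: [0.0, 2.0, -1.1]
width: 0.403
grip_force: 0.0
```

Run:
```python
from meas import *
s=get_state();print(s['ee_pos'],s['time_s'])
f=grab_frame('wrist');pickle.dump((s,f),open('w3.pkl','wb'));cv2.imwrite('pics/w3.png',f['pixels'])
measure(s,f)
```

```text
[0.46198551 0.05032639 0.21574352] 6.1
lip mid [0.6237 0.1177] yaw deg -2.31 len 0.1434
tray [525.4 120.3] [115.1 105. ] 85.63 [[468.70001220703125, 66.9000015258789], [573.4000244140625, 58.900001525878906], [582.0999755859375, 173.6999969482422], [477.3999938964844, 181.6999969482422]]
```

View pics/w3.png

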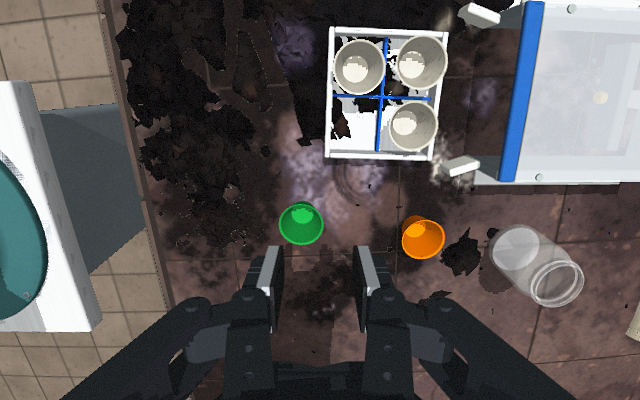

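The tray is now at dock y ≈ -1 mm, about 2° off, with all crucibles standing. Next I'll turn the tool and go behind the tray.

```bash
cat > go.py <<'E'
from bench import *
from h import *
import sys
# args: dock x,y,z mm of TCP, lean deg ; tool y = -dock y
a=[float(v) for v in sys.argv[1:5]];D=np.radians(-2.33);o=np.array([.6236,.1177,0])
ex=np.array([np.cos(D),np.sin(D),0]);ey=np.array([-ex[1],ex[0],0])
M=down(D-np.pi/2)@R.from_euler('y',a[3],degrees=True).as_matrix()
s=get_state();p=o+(a[0]*ex+a[1]*ey)/1000+[0,0,a[2]/1000]
d=s['ee_pos']-o;print('dock now',(d@ex*1000).round(1),(d@ey*1000).round(1),(s['ee_pos'][2]*1000).round(1),s['qpos'].round(2),s['time_s'])
print('tool z',R.from_quat(s['orientation']).as_matrix()[:,2].round(3),'want',M[:,2].round(3));print(delta(s,p,M))
E
python3 go.py -177 0 200 0
```

```text
dock now -158.8 -71.5 215.1 [-0.71  0.2   0.59  2.06 -0.14  0.92 -0.08] 6.15
tool z [ 0.001  0.    -1.   ] want [ 0.  0. -1.]
(array([ 71.4, -18.5,  15.1]), array([ 3.000e-02, -8.000e-02,  8.973e+01]))
```

Call:
move_arm --deltas '[[[20, -5, 4, 0, 0, 8], [40, -10, 8, 0, 0, 16], [60, -15, 12, 0, 0, 24], [71, -18, 15, 0, 0, 32], [71, -18, 15, 0, 0, 40]]]' --claw 0.6

```text
time_s: 6.65
ee_pos: [0.4461, 0.1287, 0.1987]
orientation: [0.915, 0.403, -0.001, 0.0]
wrist_force: [0.5, 0.6, -0.4]
width: 0.604
grip_force: 0.0
```

Call:
move_arm --deltas '[[[0, 0, 0, 0, 0, 8], [0, 0, 0, 0, 0, 16], [0, 0, 0, 0, 0, 24], [0, 0, 0, 0, 0, 32], [0, 0, 0, 0, 0, 40]]]'

```text
time_s: 7.15
ee_pos: [0.4466, 0.1272, 0.1991]
orientation: [0.998, 0.064, -0.0, 0.0]
wrist_force: [-0.2, -0.1, -0.3]
width: 0.6
grip_force: 0.0
```

```bash
python3 go.py -177 0 200 40
```

```text
dock now -177.2 2.3 199.1 [-1.03  0.26  0.78  2.08 -0.23  0.89 -1.55] 7.15
tool z [-0.    -0.001 -1.   ] want [ 0.642 -0.026 -0.766]
(array([-0.2,  2.3, -0.9]), array([-3.34, 39.93,  9.29]))
```

Call:
move_arm --deltas '[[[0, 2, 0, -0.7, 8, 1.9], [0, 2, 0, -1.3, 16, 3.7], [0, 2, 0, -2, 24, 5.6], [0, 2, 0, -2.7, 32, 7.4], [0, 2, 0, -3.3, 39.9, 9.3]]]'

```text
time_s: 7.65
ee_pos: [0.4506, 0.1174, 0.1986]
orientation: [0.971, 0.003, 0.24, 0.021]
wrist_force: [0.6, -1.1, 0.7]
width: 0.601
grip_force: 0.0
```

```bash
python3 go.py -177 0 200 40
```

```text
dock now -172.8 -7.3 198.6 [-1.49  0.04  1.05  2.37  0.58  0.38 -2.5 ] 7.65
tool z [ 0.466 -0.039 -0.884] want [ 0.642 -0.026 -0.766]
(array([-2.6, -7.4, -3.4]), array([ 0.84, 12.19,  3.12]))
```

Joint 7 nears its limit with this facing, so I'll straighten up and turn the tool half round.

```bash
python3 go.py -177 0 200 0; sed -i 's#down(D-np.pi/2)@R.from_euler(.y.,a\[3\]#down(D+np.pi/2)@R.from_euler("y",-a[3]#' go.py; grep -n down go.py
```

```text
dock now -172.8 -7.3 198.6 [-1.49  0.04  1.05  2.37  0.58  0.38 -2.5 ] 7.65
tool z [ 0.466 -0.039 -0.884] want [ 0.  0. -1.]
(array([-2.6, -7.4, -3.4]), array([  1.87, -27.8 ,   2.66]))
7:M=down(D+np.pi/2)@R.from_euler("y",-a[3],degrees=True).as_matrix()
```

Call:
move_arm --deltas '[[[0, -2, 0, 0.5, -8, 0.7], [-2, -4, -3, 1, -16, 1.4], [-2, -7, -3, 1.5, -24, 2.1], [-2, -7, -3, 1.9, -27.8, 2.7], [-2, -7, -3, 1.9, -27.8, 2.7]]]'

```text
time_s: 8.15
ee_pos: [0.4493, 0.1248, 0.2002]
orientation: [1.0, -0.021, -0.003, -0.0]
wrist_force: [0.3, 0.4, -0.2]
width: 0.597
grip_force: 0.0
```

Call:
move_arm --deltas '[[[0, 0, 0, 0, 0, -8.5], [0, 0, 0, 0, 0, -17], [0, 0, 0, 0, 0, -25.5], [0, 0, 0, 0, 0, -34], [0, 0, 0, 0, 0, -42.5]]]'

```text
time_s: 8.65
ee_pos: [0.4478, 0.1244, 0.1998]
orientation: [0.938, 0.346, -0.001, 0.0]
wrist_force: [-0.2, -0.6, -0.8]
width: 0.601
grip_force: 0.0
```

Call:
move_arm --deltas '[[[0, 0, 0, 0, 0, -8.5], [0, 0, 0, 0, 0, -17], [0, 0, 0, 0, 0, -25.5], [0, 0, 0, 0, 0, -34], [0, 0, 0, 0, 0, -42.5]]]'

```text
time_s: 9.15
ee_pos: [0.4478, 0.1244, 0.1998]
orientation: [0.749, 0.663, -0.002, -0.0]
wrist_force: [-0.8, 0.1, -0.3]
width: 0.599
grip_force: 0.0
```

Call:
move_arm --deltas '[[[0, 0, 0, 0, 0, -8.5], [0, 0, 0, 0, 0, -17], [0, 0, 0, 0, 0, -25.5], [0, 0, 0, 0, 0, -34], [0, 0, 0, 0, 0, -42.5]]]'

```text
time_s: 9.65
ee_pos: [0.4478, 0.1244, 0.1997]
orientation: [0.458, 0.889, -0.001, -0.001]
wrist_force: [-0.4, 0.0, -1.2]
width: 0.603
grip_force: 0.0
```

Call:
move_arm --deltas '[[[0, 0, 0, 0, 0, -8.5], [0, 0, 0, 0, 0, -17], [0, 0, 0, 0, 0, -25.5], [0, 0, 0, 0, 0, -34], [0, 0, 0, 0, 0, -42.5]]]'

```text
time_s: 10.15
ee_pos: [0.4478, 0.1244, 0.1997]
orientation: [0.104, 0.995, -0.001, -0.001]
wrist_force: [-0.6, -0.1, 0.8]
width: 0.6
grip_force: 0.0
```

```bash
python3 go.py -177 0 200 40;python3 go.py -177 0 37 0
```

```text
dock now -176.0 -0.4 199.7 [-0.64  0.21  0.34  2.06 -0.09  0.89  1.11] 10.15
tool z [-0.003 -0.002 -1.   ] want [ 0.642 -0.026 -0.766]
(array([ 1.1,  0.3, -0.3]), array([ -3.49, -40.04,  -9.23]))
dock now -176.0 -0.4 199.7 [-0.64  0.21  0.34  2.06 -0.09  0.89  1.11] 10.15
tool z [-0.003 -0.002 -1.   ] want [ 0.  0. -1.]
(array([  0.7,   0.6, 162.7]), array([-0.12, -0.14, -9.66]))
```

Call:
move_arm --deltas '[[[0, 0, 40, 0, 0, -4], [1, 0, 80, 0, 0, -8], [1, 0.5, 120, 0, 0, -9.7], [1, 0.5, 150, 0, 0, -9.7], [1, 0.5, 163, 0, 0, -9.7]]]'

```text
time_s: 10.65
ee_pos: [0.4454, 0.1243, 0.0345]
orientation: [0.023, 1.0, -0.001, -0.003]
wrist_force: [0.0, -0.3, 0.5]
width: 0.595
grip_force: 0.0
```

Call:
move_arm --deltas '[[[-5, 0, 0, 0, 0, 0], [-10, 0, 0, 0, 0, 0], [-14, 0, 0, 0, 0, 0], [-18, 0, 0, 0, 0, 0], [-22, 0, 0, 0, 0, 0]]]'

```text
time_s: 11.15
ee_pos: [0.469, 0.1231, 0.0378]
orientation: [0.024, 1.0, -0.0, -0.001]
wrist_force: [-4.5, 0.6, 4.0]
width: 0.6
grip_force: 2.3
```

```bash
python3 go.py -155 0 37 0
```

```text
dock now -154.7 -0.9 37.8 [-0.51  0.53  0.23  2.1  -0.23  0.54  1.41] 11.15
tool z [-0.002 -0.001 -1.   ] want [ 0.  0. -1.]
(array([0.4, 0.9, 0.8]), array([-0.06, -0.09, -0.38]))
```

Call:
move_arm --deltas '[[[-4, 0, 0, 0, 0, 0], [-9, 0, 0, 0, 0, 0], [-14, 0, 0, 0, 0, 0], [-19, 0, 0, 0, 0, 0], [-24, 0, 0, 0, 0, 0]]]'

```text
time_s: 11.65
ee_pos: [0.4931, 0.1218, 0.037]
orientation: [0.024, 1.0, -0.001, -0.001]
wrist_force: [-4.8, 0.7, 4.5]
width: 0.598
grip_force: 2.2
```

Call:
move_arm --deltas '[[[-5, 0, 0, 0, 0, 0], [-10, 0, 0, 0, 0, 0], [-15, 0, 0, 0, 0, 0], [-20, 0, 0, 0, 0, 0], [-24, 0, 0, 0, 0, 0]]]'

```text
time_s: 12.15
ee_pos: [0.5172, 0.1207, 0.037]
orientation: [0.024, 1.0, -0.001, -0.001]
wrist_force: [-4.4, -0.9, 3.5]
width: 0.599
grip_force: 2.2
```

```bash
python3 go.py -90 0 37 0
python3 - <<'E'
from meas import *
F=grab_frame('top');P=cloud(F)
cv2.imwrite('pics/crop1.png',cv2.resize(F['pixels'][120:290,220:380],None,fx=3.5,fy=3.5,interpolation=cv2.INTER_CUBIC))
E
```

```text
dock now -106.4 -1.4 37.0 [-0.48  0.58  0.23  1.99 -0.23  0.59  1.43] 12.15
tool z [-0.002 -0.001 -1.   ] want [ 0.  0. -1.]
(array([-16.4,   1.5,  -0.1]), array([-0.08, -0.1 , -0.38]))
```

View pics/crop1.png

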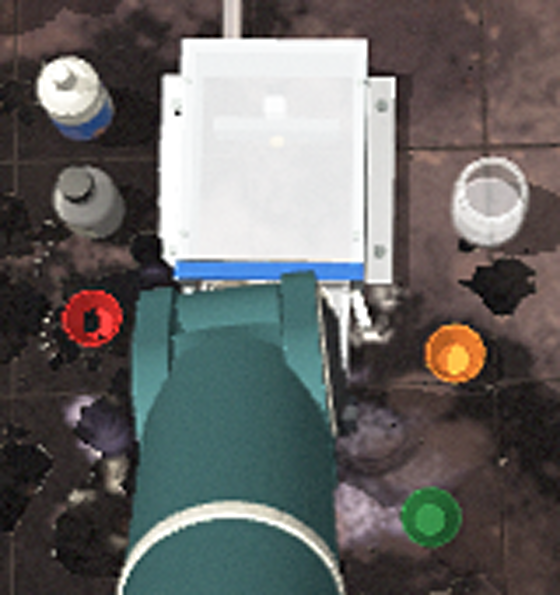

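The arm hides the tray in this view. The bystanders are untouched, and pushing force is steady at about 4.5 N as the tray enters the mouth. I'll continue.

Call:
move_arm --deltas '[[[-4, 0, 0, 0, 0, 0], [-9, 0.5, 0, 0, 0, -0.2], [-14, 0.5, 0, 0, 0, -0.3], [-18, 1, 0, 0, 0, -0.3], [-22, 1, 0, 0, 0, -0.3]]]'

```text
time_s: 12.7
ee_pos: [0.539, 0.1207, 0.0369]
orientation: [0.021, 1.0, -0.001, -0.001]
wrist_force: [-3.8, 0.4, 2.8]
width: 0.596
grip_force: 2.1
```

Call:
move_arm --deltas '[[[-5, 0, 0, 0, 0, 0], [-10, 0, 0, 0, 0, 0], [-15, 0, 0, 0, 0, 0], [-20, 0, 0, 0, 0, 0], [-24, 0, 0, 0, 0, 0]]]'

```text
time_s: 13.2
ee_pos: [0.5631, 0.1196, 0.0369]
orientation: [0.021, 1.0, -0.001, -0.001]
wrist_force: [-4.3, 1.0, 4.4]
width: 0.603
grip_force: 2.4
```

Call:
move_arm --deltas '[[[-5, 0, 0, 0, 0, 0], [-10, 0, 0, 0, 0, 0], [-15, 0, 0, 0, 0, 0], [-19, 0, 0, 0, 0, 0], [-22, 0, 0, 0, 0, 0]]]'

```text
time_s: 13.7
ee_pos: [0.585, 0.1187, 0.0368]
orientation: [0.021, 1.0, -0.001, -0.001]
wrist_force: [-4.7, 0.5, 3.9]
width: 0.601
grip_force: 2.4
```

```bash
python3 go.py -22 0 37 0
```

```text
dock now -38.6 -0.6 36.8 [-0.43  0.67  0.23  1.82 -0.23  0.68  1.46] 13.7
tool z [-0.002 -0.001 -1.   ] want [ 0.  0. -1.]
(array([-16.6,   0.6,  -0.2]), array([-0.08, -0.11, -0.08]))
```

Call:
move_arm --deltas '[[[10, 0, 0, 0, 0, 0], [30, 0, 0, 0, 0, 0], [50, 0, -10, 0, 0, 0], [60, 0, -20, 0, 0, 0]]]'

```text
time_s: 14.1
ee_pos: [0.5228, 0.1213, 0.057]
orientation: [0.021, 1.0, -0.001, -0.001]
wrist_force: [-0.4, -0.2, 0.6]
width: 0.602
grip_force: 0.0
```

Call:
move_arm --deltas '[[[0, 0, 0, 0, -8, 0], [0, 0, 0, 0, -16, 0], [0, 0, 0, 0, -24, 0], [0, 0, 0, 0, -32, 0], [0, 0, 0, 0, -40, 0]]]'

```text
time_s: 14.6
ee_pos: [0.521, 0.1284, 0.0566]
orientation: [0.02, 0.986, 0.005, 0.168]
wrist_force: [-0.4, -0.8, -1.0]
width: 0.601
grip_force: 0.0
```

Call:
move_arm --deltas '[[[0, 0, 0, 0, 0, 0], [0, 0, 0, 0, 0, 0]]]'

```text
time_s: 14.8
ee_pos: [0.5208, 0.1288, 0.0563]
orientation: [0.019, 0.986, 0.004, 0.167]
wrist_force: [-0.6, -0.3, -0.2]
width: 0.597
grip_force: 0.0
```

```bash
python3 go.py -98 0 32 40
```

```text
dock now -103.1 6.9 56.3 [-0.83  0.53  0.56  2.2  -0.79  0.22  1.91] 14.8
tool z [ 0.33   0.003 -0.944] want [ 0.642 -0.026 -0.766]
(array([ 3.1, -7.3, 24.5]), array([  0.9 , -20.77,  -0.16]))
```

Lean stalls at 19° because joint 6 is at its lower limit; a leaned pose needs joint 5 on its other branch. I'll fit a simple kinematic model from the logged states to plan that.

```bash
cat > kin.py <<'E'
from h import *
import pickle,itertools
from bench import get_state
from scipy.optimize import least_squares
D=[]
for n in('w1','w2','w3'):
    s,_=pickle.load(open(n+'.pkl','rb'));D.append((s['qpos'],s['ee_pos'],s['orientation']))
D.append((np.array([-1.33749302,.41798575,-.01033203,1.61420064,.00468186,1.11068575,-.05300665]),np.array([.16949731,.60123685,.25564163]),np.array([.136959698,.990576422,-6.2e-4,-5e-5])))
s=get_state();D.append((s['qpos'],s['ee_pos'],s['orientation']))
for q,p,o in(([-1.03,.26,.78,2.08,-.23,.89,-1.55],[.4466,.1272,.1991],[.998,.064,0,0]),([-1.49,.04,1.05,2.37,.58,.38,-2.5],[.4506,.1174,.1986],[.971,.003,.24,.021]),([-.64,.21,.34,2.06,-.09,.89,1.11],[.4478,.1244,.1997],[.104,.995,-.001,-.001]),([-.43,.67,.23,1.82,-.23,.68,1.46],[.585,.1187,.0368],[.021,1,-.001,-.001]),([-.71,.20,.59,2.06,-.14,.92,-.08],[.462,.0503,.2157],[.724,.69,.001,.001])): D.append((np.array(q),np.array(p),np.array(o)))
rot=lambda a,t:R.from_euler(a,t)
def chain(q,sg):
    r=R.identity();L=[]
    for i in range(7):
        r=r*rot('zyzyzyz'[i],sg[i]*q[i]);L.append(r)
    return L
best=None
for a,b,c,d in itertools.product([1,-1],repeat=4):
    sg=[a,1,b,1,c,1,d]
    E=[chain(q,sg)[-1].inv()*R.from_quat(o) for q,p,o in D]
    m=R.concatenate(E).mean();e=max((m.inv()*x).magnitude() for x in E)
    if best is None or e<best[0]: best=(e,sg,m)
err,SG,TOOL=best
def rows(q):
    L=[x.as_matrix() for x in chain(q,SG)]
    return np.c_[np.array([[0],[0],[1.]]),L[0][:,[0]],L[1][:,[2,0]],L[2][:,[0]],L[3][:,[2,0]],L[4][:,[0]],L[5][:,[2,0]]]
A=np.vstack([rows(q) for q,_,_ in D]);B=np.hstack([p for _,p,_ in D])
lam=.003;X=np.linalg.lstsq(np.vstack([A,lam*np.eye(A.shape[1])]),np.r_[B,np.zeros(A.shape[1])],rcond=None)[0]
def fk(q): return rows(q)@X,chain(q,SG)[-1]*TOOL
LO=np.array([-2.81,-.39,-1.27,.06,-1.19,.19,-2.82]);HI=np.array([2.81,2.02,1.25,2.57,4.33,2,2.82])
def ik(p,M,q0,reg=.02):
    f=lambda q:np.r_[(fk(q)[0]-p)*10,(R.from_matrix(M).inv()*fk(q)[1]).as_rotvec()*3,reg*(q-q0)]
    r=least_squares(f,np.clip(q0,LO+.01,HI-.01),bounds=(LO,HI));P,Q=fk(r.x)
    return r.x,np.linalg.norm(P-p),(R.from_matrix(M).inv()*Q).magnitude()
if __name__=='__main__':
    print('orient err',err,SG,TOOL.as_rotvec().round(3));print(X.round(3));print(np.abs(A@X-B).reshape(-1,3).max(1).round(4))
    Dk=np.radians(-2.33);o=np.array([.6236,.1177,0]);ex=np.array([np.cos(Dk),np.sin(Dk),0])
    for yaw in(90,-90):
      for lean in(40,):
        M=down(Dk+np.radians(yaw))@R.from_euler('y',-lean*np.sign(yaw),degrees=True).as_matrix()
        for dx in(-103,-40,5):
          for q5 in(-.8,0,1.5,3.1):
            q0=D[4][0].copy();q0[4]=q5;q0[6]=np.clip(D[4][0][6]-(q5+.8)+(0 if yaw>0 else -3.1),-2.8,2.8)
            q,e1,e2=ik(o+ex*dx/1000+[0,0,.04],M,q0,.001);print(yaw,lean,dx,q5,'->',q.round(2),round(e1*1000,1),round(np.degrees(e2),1))
E
python3 kin.py
```

```text
orient err 0.0107223498668516 [-1, 1, -1, 1, -1, 1, -1] [ 1.000e-03 -0.000e+00  1.574e+00]
[ 0.262  0.018  0.505 -0.065  0.075  0.454  0.034 -0.029  0.262  0.012]
[0.0007 0.0053 0.0017 0.0306 0.0079 0.0071 0.0037 0.0122 0.0178 0.0039]
90 40 -103 -0.8 -> [-1.23  0.71  0.89  2.21 -1.19  0.19  2.08] 37.2 13.7
90 40 -103 0 -> [ 0.08  0.62 -0.4   2.3   2.44  0.57 -1.02] 0.0 0.0
90 40 -103 1.5 -> [-0.29  0.56 -0.03  2.29  2.56  0.45 -1.3 ] 0.0 0.0
90 40 -103 3.1 -> [-0.89  0.64  0.54  2.3   3.01  0.34 -2.01] 0.0 0.0
90 40 -40 -0.8 -> [-1.06  0.73  0.8   2.09 -1.19  0.19  2.14] 30.1 11.9
90 40 -40 0 -> [ 0.12  0.65 -0.4   2.17  2.36  0.49 -0.88] 0.0 0.0
90 40 -40 1.5 -> [-0.22  0.59 -0.05  2.16  2.49  0.36 -1.16] 0.0 0.0
90 40 -40 3.1 -> [-0.78  0.66  0.51  2.17  3.09  0.26 -2.02] 0.0 0.0
90 40 5 -0.8 -> [-0.95  0.76  0.74  2.   -1.19  0.19  2.18] 25.2 10.4
90 40 5 0 -> [ 0.11  0.67 -0.37  2.07  2.28  0.43 -0.78] 0.0 0.0
90 40 5 1.5 -> [-0.19  0.63 -0.06  2.06  2.41  0.3  -1.05] 0.0 0.0
90 40 5 3.1 -> [-0.7   0.68  0.47  2.07  3.14  0.2  -2.03] 0.0 0.0
-90 40 -103 -0.8 -> [-1.24  0.71  0.9   2.21 -1.19  0.19 -1.07] 37.3 13.8
-90 40 -103 0 -> [-0.51  0.45  0.2   2.18  0.91  0.19 -2.82] 39.9 14.3
-90 40 -103 1.5 -> [-0.51  0.45  0.2   2.18  0.91  0.19 -2.82] 39.9 14.3
-90 40 -103 3.1 -> [-0.51  0.45  0.2   2.18  0.91  0.19 -2.82] 39.9 14.3
-90 40 -40 -0.8 -> [-1.06  0.73  0.8   2.09 -1.19  0.19 -1.  ] 30.1 12.0
-90 40 -40 0 -> [-0.33  0.52  0.08  2.06  0.99  0.19 -2.82] 31.8 12.4
-90 40 -40 1.5 -> [-0.33  0.52  0.08  2.06  0.99  0.19 -2.82] 31.8 12.4
-90 40 -40 3.1 -> [-0.33  0.52  0.08  2.06  0.99  0.19 -2.82] 31.8 12.4
-90 40 5 -0.8 -> [-0.95  0.76  0.74  2.   -1.19  0.19 -0.96] 25.2 10.5
-90 40 5 0 -> [-0.25  0.58  0.02  1.97  1.03  0.19 -2.82] 26.4 10.7
-90 40 5 1.5 -> [-0.25  0.58  0.02  1.97  1.03  0.19 -2.82] 26.4 10.7
-90 40 5 3.1 -> [-0.25  0.58  0.02  1.97  1.03  0.19 -2.82] 26.4 10.7
```

```bash
cat > step.py <<'E'
from kin import *
import sys
Dk=np.radians(-2.33);o=np.array([.6236,.1177,0]);ex=np.array([np.cos(Dk),np.sin(Dk),0])
M=down(Dk+np.pi/2)@R.from_euler('y',-40,degrees=True).as_matrix()
goal,_,_=ik(o-.13*ex+[0,0,.10],M,np.array([-.5,.56,.2,2.29,2.8,.42,-1.6]),.01)
q=s['qpos'];n=int(np.ceil(max(abs(goal-q)/np.array([.1,.1,.13,.13,.18,.18,.18]))))
p0,r0=fk(q);print('q',q.round(2),'goal',goal.round(2),'n',n,s['ee_pos'].round(3),s['time_s'])
for k in range(1,6):
    a=min(1,k/n);p,r=fk(q+a*(goal-q))
    d=r0.inv().apply(p-p0)*1000;t=(r0.inv()*r).as_rotvec(degrees=True);w=s['ee_pos']+p-p0
    print(np.r_[d.round(0),t.round(1)].tolist(),w.round(3))
E
python3 step.py
```

```text
q [-0.83  0.53  0.56  2.2  -0.79  0.22  1.91] goal [-0.74  0.39  0.38  2.36  2.49  0.26 -1.35] n 19 [0.521 0.129 0.056] 14.8
[7.0, -5.0, -2.0, 1.7, 1.0, 0.2] [0.513 0.124 0.055]
[13.0, -10.0, -4.0, 3.5, 1.6, 0.4] [0.507 0.119 0.055]
[18.0, -16.0, -6.0, 5.3, 1.8, 0.6] [0.501 0.114 0.055]
[22.0, -22.0, -8.0, 7.1, 1.7, 0.7] [0.496 0.108 0.056]
[25.0, -27.0, -10.0, 8.9, 1.2, 0.8] [0.493 0.103 0.057]
```

Call:
move_arm --deltas '[[[7, -5, -7, 1.7, 1, 0.2], [13, -10, -14, 3.5, 1.6, 0.4], [18, -16, -21, 5.3, 1.8, 0.6], [22, -22, -28, 7.1, 1.7, 0.7], [25, -27, -35, 8.9, 1.2, 0.8]]]'

```text
time_s: 15.3
ee_pos: [0.4847, 0.1013, 0.0807]
orientation: [0.04, 0.985, -0.072, 0.154]
wrist_force: [0.0, 0.1, 0.0]
width: 0.6
grip_force: 0.0
```

```bash
python3 step.py
```

```text
q [-1.18  0.58  0.93  2.25 -0.63  0.34  1.68] goal [-0.78  0.39  0.43  2.34  2.5   0.23 -1.36] n 18 [0.485 0.101 0.081] 15.3
[5.0, -9.0, 2.0, 2.6, 0.6, 0.4] [0.479 0.092 0.078]
[9.0, -18.0, 3.0, 4.9, 0.6, 0.8] [0.475 0.084 0.077]
[11.0, -25.0, 4.0, 7.1, 0.1, 1.0] [0.473 0.076 0.076]
[11.0, -32.0, 5.0, 8.9, -0.8, 1.2] [0.472 0.07  0.077]
[10.0, -37.0, 5.0, 10.4, -2.2, 1.4] [0.473 0.065 0.078]
```

```bash
python3 go.py -170 0 270 0
```

```text
dock now -138.1 -22.0 80.7 [-1.18  0.58  0.93  2.25 -0.63  0.34  1.68] 15.3
tool z [ 0.299 -0.154 -0.942] want [ 0.  0. -1.]
(array([ -28. ,   -4.6, -191.2]), array([-7.9 , 17.96, -2.26]))
```

Call:
move_arm --deltas '[[[-6, -1, -40, -1.6, 3.6, -0.5], [-12, -2, -80, -3.2, 7.2, -0.9], [-18, -3, -120, -4.8, 10.8, -1.4], [-23, -4, -160, -6.4, 14.4, -1.8], [-28, -5, -191, -7.9, 18, -2.3]]]'

```text
time_s: 15.8
ee_pos: [0.4538, 0.1222, 0.2722]
orientation: [0.021, 1.0, -0.001, -0.0]
wrist_force: [0.2, 0.2, -1.5]
width: 0.598
grip_force: 0.0
```

Call:
move_arm --deltas '[[[0, 0, 0, 0, 0, 0]]]'

```text
time_s: 15.9
ee_pos: [0.4556, 0.1225, 0.2734]
orientation: [0.021, 1.0, 0.001, 0.001]
wrist_force: [0.2, -0.4, -1.7]
width: 0.601
grip_force: 0.0
```

```bash
cat > step.py <<'E'
from kin import *
import sys
Dk=np.radians(-2.33);o=np.array([.6236,.1177,0]);ex=np.array([np.cos(Dk),np.sin(Dk),0])
M=down(Dk+np.pi/2)@R.from_euler('y',-40,degrees=True).as_matrix()
goal,e,_=ik(o-.17*ex+[0,0,.27],M,np.array([-.3,.2,.1,2.3,2.6,.6,-1.3]),.01)
goal=ik(o-.17*ex+[0,0,.27],M,goal,.01)[0]
q=s['qpos'];n=int(np.ceil(max(abs(goal-q)/np.array([.1,.1,.13,.13,.15,.18,.15]))))
p0,r0=fk(q);print('q',q.round(2),'goal',goal.round(2),'n',n,s['ee_pos'].round(3),s['time_s'])
hold=o-.17*ex+[0,0,.27]  # hold the TCP here; joint path only gives the orientation
for k in range(1,6):
    a=min(1,k/n);p,r=fk(q+a*(goal-q));w=s['ee_pos']+(p-p0 if len(sys.argv)>1 else a*(hold-s['ee_pos']))
    d=r0.inv().apply(w-s['ee_pos'])*1000;t=(r0.inv()*r).as_rotvec(degrees=True)
    print(np.r_[d.round(0),t.round(1)].tolist(),w.round(3),r.as_matrix()[:,2].round(2))
E
python3 step.py j
```

```text
q [-1.37  0.25  1.21  1.99 -0.27  1.07  1.49] goal [-0.86 -0.13  0.4   2.37  0.98  0.43  0.27] n 9 [0.456 0.123 0.273] 15.9
[3.0, -21.0, 16.0, 4.1, -2.1, 2.4] [0.451 0.102 0.258] [ 0.03 -0.07 -1.  ]
[4.0, -36.0, 27.0, 7.3, -5.3, 4.0] [0.45  0.087 0.247] [ 0.08 -0.13 -0.99]
[4.0, -46.0, 34.0, 9.5, -9.3, 4.9] [0.45  0.077 0.24 ] [ 0.15 -0.18 -0.97]
[2.0, -49.0, 36.0, 10.6, -14.1, 5.3] [0.452 0.074 0.237] [ 0.23 -0.2  -0.95]
[-0.0, -46.0, 36.0, 10.5, -19.3, 5.2] [0.454 0.077 0.238] [ 0.31 -0.21 -0.93]
```

Call:
move_arm --deltas '[[[3, -21, 16, 4.1, -2.1, 2.4], [4, -36, 27, 7.3, -5.3, 4], [4, -46, 34, 9.5, -9.3, 4.9], [2, -49, 36, 10.6, -14.1, 5.3], [0, -46, 36, 10.5, -19.3, 5.2]]]'

```text
time_s: 16.4
ee_pos: [0.4526, 0.0772, 0.2336]
orientation: [0.065, 0.979, -0.095, 0.167]
wrist_force: [0.9, -1.5, 1.8]
width: 0.604
grip_force: 0.0
```

```bash
python3 step.py j
```

```text
q [-1.62  0.06  1.24  2.23  0.41  0.71  0.76] goal [-0.87 -0.11  0.43  2.34  0.94  0.42  0.32] n 8 [0.453 0.077 0.234] 16.4
[0.0, 1.0, 1.0, -0.8, -2.2, -0.0] [0.453 0.078 0.232] [ 0.35 -0.2  -0.91]
[-0.0, 4.0, 0.0, -1.9, -4.5, -0.1] [0.453 0.081 0.233] [ 0.39 -0.18 -0.9 ]
[-0.0, 7.0, -3.0, -3.2, -6.9, -0.1] [0.453 0.085 0.235] [ 0.43 -0.16 -0.89]
[-1.0, 12.0, -8.0, -4.7, -9.4, -0.2] [0.453 0.09  0.239] [ 0.48 -0.14 -0.87]
[-1.0, 17.0, -15.0, -6.4, -12.1, -0.4] [0.452 0.097 0.246] [ 0.52 -0.12 -0.85]
```

Call:
move_arm --deltas '[[[0, 1, 1, -0.8, -2.2, 0], [0, 4, 0, -1.9, -4.5, -0.1], [0, 7, -3, -3.2, -6.9, -0.1], [-1, 12, -8, -4.7, -9.4, -0.2], [-1, 17, -15, -6.4, -12.1, -0.4]]]'

```text
time_s: 16.9
ee_pos: [0.4517, 0.0979, 0.2462]
orientation: [0.042, 0.96, -0.045, 0.272]
wrist_force: [0.2, -0.1, -0.1]
width: 0.595
grip_force: 0.0
```

```bash
python3 go.py -150 0 200 42; python3 go.py -150 0 60 42
```

```text
dock now -171.0 -26.8 246.2 [-1.59 -0.19  1.03  2.36  0.95  0.67  0.24] 16.9
tool z [ 0.519 -0.109 -0.848] want [ 0.669 -0.027 -0.743]
(array([ 7.1, 30.9, 47.8]), array([ -5.13, -10.25,  -0.75]))
dock now -171.0 -26.8 246.2 [-1.59 -0.19  1.03  2.36  0.95  0.67  0.24] 16.9
tool z [ 0.519 -0.109 -0.848] want [ 0.669 -0.027 -0.743]
(array([ 80.8,  39.8, 166.5]), array([ -5.13, -10.25,  -0.75]))
```

The arm is on the right branch now. I'll finish the lean while descending.

Call:
move_arm --deltas '[[[2, 8, 12, -1.3, -2.6, -0.2], [4, 16, 24, -2.6, -5.2, -0.4], [6, 24, 36, -3.9, -7.8, -0.6], [7, 31, 48, -5.1, -10.2, -0.7], [7, 31, 48, -5.1, -10.2, -0.7]]]'

```text
time_s: 17.4
ee_pos: [0.4725, 0.1239, 0.1978]
orientation: [0.019, 0.935, -0.008, 0.355]
wrist_force: [-0.1, 1.0, 0.1]
width: 0.596
grip_force: 0.0
```

```bash
python3 go.py -150 0 80 42
```

```text
dock now -151.2 0.0 197.8 [-1.51  0.11  1.04  2.47  1.65  0.26 -0.53] 17.4
tool z [ 0.663 -0.028 -0.748] want [ 0.669 -0.027 -0.743]
(array([77.3,  0.2, 88.9]), array([-0.06, -0.41,  0.08]))
```

Call:
move_arm --deltas '[[[10, 0, 12, 0, 0, 0], [20, 0, 24, 0, 0, 0], [30, 0, 36, 0, 0, 0], [40, 0, 48, 0, 0, 0], [50, 0, 60, 0, 0, 0]]]'

```text
time_s: 17.9
ee_pos: [0.4746, 0.1242, 0.119]
orientation: [0.019, 0.935, -0.006, 0.354]
wrist_force: [0.5, -0.4, 0.4]
width: 0.6
grip_force: 0.0
```

```bash
python3 go.py -90 0 34 42
```

```text
dock now -149.1 0.4 119.0 [-0.99  0.33  0.51  2.49  2.45  0.34 -1.43] 17.9
tool z [ 0.661 -0.025 -0.75 ] want [ 0.669 -0.027 -0.743]
(array([ 11.9,  -0.6, 102.9]), array([ 0.08, -0.56, -0.04]))
```

Call:
move_arm --deltas '[[[3, 0, 25, 0, 0, 0], [6, 0, 50, 0, 0, 0], [9, 0, 75, 0, 0, 0], [12, 0, 92, 0, 0, 0], [12, 0, 100, 0, -0.5, 0]]]'

```text
time_s: 18.4
ee_pos: [0.5325, 0.1211, 0.036]
orientation: [0.02, 0.934, -0.007, 0.358]
wrist_force: [-0.2, -0.6, -0.4]
width: 0.597
grip_force: 0.0
```

```bash
python3 go.py -60 0 34 42
python3 - <<'E'
from meas import *
f=grab_frame('side');cv2.imwrite('pics/s2.png',cv2.resize(f['pixels'][180:320,150:430],None,fx=2.8,fy=2.8,interpolation=cv2.INTER_CUBIC))
E
```

```text
dock now -91.2 -0.4 36.0 [-0.69  0.61  0.28  2.38  2.72  0.5  -1.68] 18.4
tool z [ 0.668 -0.027 -0.744] want [ 0.669 -0.027 -0.743]
(array([-21.8,   0.4,  22.4]), array([-0.01, -0.07, -0.09]))
```

View pics/s2.png

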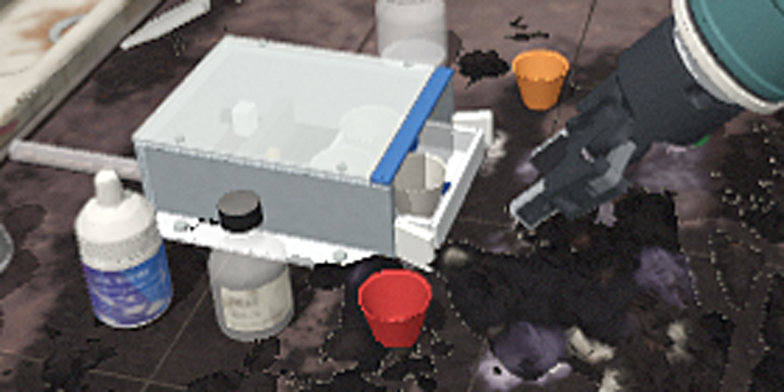

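Side crop: the leaned fingers are behind the tray, whose rear wall shows at (470,190). The crucible standing at (420,185) is upright, and the lip at (415,120) is clear.

Call:
move_arm --deltas '[[[-4, 0, 9, 0, 0, 0], [-9, 0, 15, 0, 0, 0], [-15, 0, 20, 0, 0, 0], [-20, 0, 25, 0, 0, 0], [-23, 0, 28, 0, 0, 0]]]'

```text
time_s: 18.95
ee_pos: [0.569, 0.1198, 0.0328]
orientation: [0.019, 0.933, -0.008, 0.359]
wrist_force: [-0.2, -0.6, 0.1]
width: 0.598
grip_force: 0.0
```

Call:
move_arm --deltas '[[[-3, 0, 2.7, 0, 0, 0], [-6, 0, 5.4, 0, 0, 0], [-8.9, 0, 8, 0, 0, 0], [-11.9, 0, 10.7, 0, 0, 0], [-14.9, 0, 13.4, 0, 0, 0]]]'

```text
time_s: 19.45
ee_pos: [0.5882, 0.1188, 0.0323]
orientation: [0.019, 0.933, -0.008, 0.359]
wrist_force: [-2.9, 0.1, 2.4]
width: 0.597
grip_force: 1.7
```

```bash
python3 go.py -20 0 31 42
```

```text
dock now -35.4 -0.4 32.3 [-0.63  0.65  0.29  2.26  2.77  0.43 -1.67] 19.45
tool z [ 0.669 -0.029 -0.743] want [ 0.669 -0.027 -0.743]
(array([-10.5,   0.4,  11.3]), array([-0.11,  0.05, -0.  ]))
```

Call:
move_arm --deltas '[[[-3, 0, 2.7, 0, 0, 0], [-6, 0, 5.4, 0, 0, 0], [-9, 0, 8.1, 0, 0, 0], [-11.9, 0, 10.7, 0, 0, 0], [-14.9, 0, 13.4, 0, 0, 0]]]'

```text
time_s: 19.95
ee_pos: [0.6084, 0.1179, 0.0324]
orientation: [0.019, 0.933, -0.008, 0.359]
wrist_force: [-2.5, 0.2, 0.5]
width: 0.599
grip_force: 1.2
```

Call:
move_arm --deltas '[[[-1.1, 0, 1, 0, 0, 0], [-2.2, 0, 2, 0, 0, 0], [-3.3, 0, 3, 0, 0, 0]]]'

```text
time_s: 20.25
ee_pos: [0.6126, 0.1178, 0.0324]
orientation: [0.019, 0.933, -0.008, 0.359]
wrist_force: [-3.3, 0.4, 2.3]
width: 0.6
grip_force: 1.7
```

```bash
python3 go.py 0 0 31 42
```

```text
dock now -11.0 -0.4 32.4 [-0.61  0.67  0.29  2.21  2.78  0.4  -1.67] 20.25
tool z [ 0.669 -0.029 -0.742] want [ 0.669 -0.027 -0.743]
(array([-7.3,  0.4,  8.4]), array([-0.11,  0.06, -0.  ]))
```

Rear face is at about +13 mm, and no stop yet. I'll creep at 1 mm per row.

Call:
move_arm --deltas '[[[-0.75, 0, 0.67, 0, 0, 0], [-1.5, 0, 1.34, 0, 0, 0], [-2.2, 0, 2, 0, 0, 0], [-3, 0, 2.7, 0, 0, 0]]]'

```text
time_s: 20.65
ee_pos: [0.6166, 0.1176, 0.0324]
orientation: [0.019, 0.933, -0.008, 0.359]
wrist_force: [-3.2, -0.3, 2.1]
width: 0.597
grip_force: 1.5
```

Call:
move_arm --deltas '[[[-0.75, 0, 0.67, 0, 0, 0], [-1.5, 0, 1.34, 0, 0, 0], [-2.2, 0, 2, 0, 0, 0]]]'

```text
time_s: 20.95
ee_pos: [0.6197, 0.1175, 0.0324]
orientation: [0.019, 0.933, -0.008, 0.359]
wrist_force: [-3.8, 1.7, 2.1]
width: 0.595
grip_force: 1.8
```

Call:
move_arm --deltas '[[[-0.75, 0, 0.67, 0, 0, 0], [-1.5, 0, 1.34, 0, 0, 0], [-2.2, 0, 2, 0, 0, 0]]]'

```text
time_s: 21.25
ee_pos: [0.6226, 0.1173, 0.0323]
orientation: [0.019, 0.933, -0.008, 0.359]
wrist_force: [-3.7, -0.4, 2.0]
width: 0.599
grip_force: 2.0
```

Call:
move_arm --deltas '[[[-0.75, 0, 0.67, 0, 0, 0], [-1.5, 0, 1.34, 0, 0, 0], [-2.2, 0, 2, 0, 0, 0]]]'

```text
time_s: 21.55
ee_pos: [0.6233, 0.1173, 0.0318]
orientation: [0.019, 0.934, -0.008, 0.357]
wrist_force: [-47.3, 1.1, 39.5]
width: 0.598
grip_force: 23.7
```

Call:
move_arm --deltas '[[[1.5, 0, -1.3, 0, 0, 0], [3, 0, -2.7, 0, 0, 0], [11, 0, -10, 0, 0, 0], [25, 0, -22, 0, 0, 0], [45, 0, -40, 0, 0, 0]]]'

```text
time_s: 22.05
ee_pos: [0.5651, 0.1195, 0.0322]
orientation: [0.02, 0.933, -0.008, 0.359]
wrist_force: [-0.8, 1.3, -0.2]
width: 0.601
grip_force: 0.0
```

Call:
move_arm --deltas '[[[25, 0, -22, 0, 0, 0], [50, 0, -45, 0, 0, 0], [70, 0, -70, 0, 0, 0]]]'

```text
time_s: 22.35
ee_pos: [0.4647, 0.1234, 0.0369]
orientation: [0.019, 0.933, -0.009, 0.359]
wrist_force: [0.2, 1.1, 0.4]
width: 0.601
grip_force: 0.0
```

Run:
```python
from meas import *
s=get_state();print(s['ee_pos'],s['time_s'],s['wrist_force'])
a=grab_frame('side')['pixels'][170:310,170:370];t=grab_frame('wrist');pickle.dump((s,t),open('w4.pkl','wb'))
a=cv2.resize(a,(800,560),interpolation=cv2.INTER_CUBIC)[:, :420]
b=cv2.resize(t['pixels'],(380,238),interpolation=cv2.INTER_AREA);tp=cv2.resize(grab_frame('top')['pixels'][120:220,240:360],(380,317),interpolation=cv2.INTER_CUBIC)
cv2.imwrite('pics/fin.png',np.hstack([a,np.vstack([b,tp,np.zeros((5,380,3),np.uint8)])]))
```

```text
[0.46472282 0.12343298 0.03690261] 22.35 [0.24298126 1.12706651 0.4252279 ]
```

View pics/fin.png

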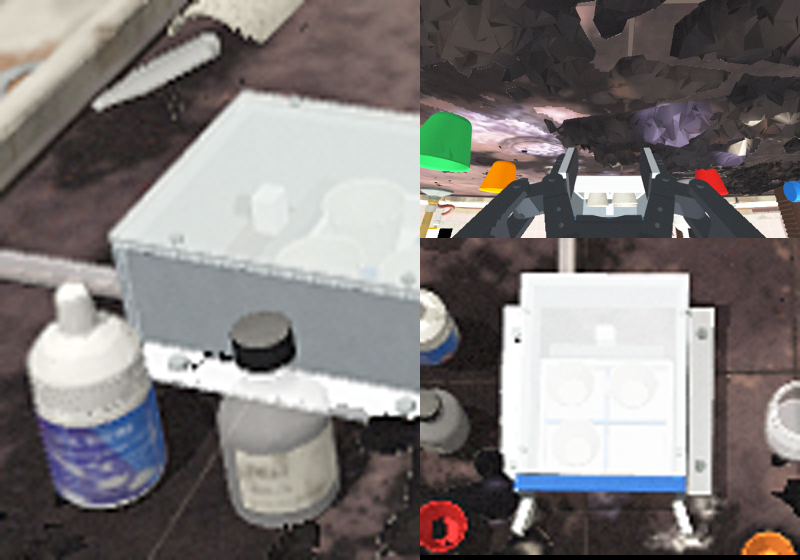

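Top view: the tray's front wall is flush against the stop and the pin is hidden. All three crucibles stand upright, and the bottles, jar and look-alikes are where they were. The robot is clear, so I'm handing in.

```bash
python3 -c "from bench import *;print(finish_job())"
```

```text
the job is handed in; nothing more can be done
None
```

The tray is home against the depth stop with all three crucibles standing and the bottles, jar and look-alikes unmoved, handed in at about 22 s; the wrist force peaked near 60 N at the stop before I backed off, firmer than I meant for "press gently".

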